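Lock a notched block in the toy bench clamp with its stay

TASK

Clamp the notched wooden block in the toy workbench: first stand it between the clamp's two jaws with its notch fitted over the rib of the fixed jaw. Then lift the stay off its pin by its upright grip, draw the sliding jaw up to the block and drop the stay's middle hole over the pin so that the stay lies flat and the block is locked in. Let go and leave the other toys where they are.

Things in the scene. Friction and masses are not known exactly. Their poses are not given: they have to be found in the camera images.
- bench: Fixed beech toy workbench, slab 260 (x) x 400 (y) mm, top 70 mm above the table. Origin: table level under the slab's middle; x points away from the robot, y left, z up. In this frame the clamp's two jaws stand at x -80 mm, facing each other along y; behind them the stay lies along y at x +40 mm, under a tool rail. An unused screw vise juts from its -y end
- rail_edge (a point): middle of the lower front edge of the tool rail (bench x 50, y 0, z 215 mm): a board 60 mm deep, 16 mm thick, 400 mm long on end posts at bench y +-190, with toy handles on top up to z 286, hanging over the stay, so the stay's grip is reached only with the tool tilted 25 to 45 degrees, leaning back towards the robot and pointing down and away from it
- rib (a point): foot of the rib's end face (bench x -74, y -48, z 70 mm). The upright rib, 15 mm wide (x), juts 12 mm to +y from the FIXED JAW: 70 (x) x 24 (y) mm, 45 mm tall, gripping face at bench y -60, centre x -80
- jaw (a joint): travel (m) of the SLIDING JAW (same size as the fixed one), growing along the bench's -y towards the fixed jaw. Gap between jaw faces = 137.5 mm minus this. Starts near 0.020 (gap 117.5); 0.052 with the stay's middle hole centred on the pin (gap 85.5; block 84). About 1 N of friction, damping 4 N s/m; stays where left
- post (a point): foot (82 mm above the table, where the bar rests) of the 14 mm post on which the stay pivots. The post stands on a 12 mm thick arm of the sliding jaw, 12 mm behind its gripping face, at bench x +40, and moves with the jaw. A 28 mm cap keeps the stay on but allows it 34 mm of upward play
- stay: Loose wooden stay bar, 34 mm wide, 14 mm thick, 197 mm long, about 120 g. Origin: centre of its pivot hole (17.5 mm) at the underside; the bar runs along its own -y, z up. Three 18 mm holes lie 70, 102 and 134 mm from the pivot. An upright flat grip stands on the free end. Pulled along the bench's -y, the lifted stay draws the jaw along
- grip (a point): point to hold on the stay's upright grip: 163 mm from the pivot along the stay's -y, 47 mm above the bar's underside. The grip is 16 mm thick (y), 45 mm deep (x) and reaches from 14 to 74 mm above the underside
- hole_far (a point): centre of the hole 134 mm from the pivot, at the bar's underside; on the pin at the start
- hole_mid (a point): centre of the middle hole, 102 mm from the pivot, at the bar's underside; the one to use
- pin (a point): foot of the fixed upright pin, 14 mm in diameter with a tapered top, at the height (82 mm) where the bar's underside rests on a pad; the pin stands 22 mm above this point
- block: Loose beech block, 50 (x) x 84 (y) x 56 (z) mm, about 160 g, standing on the table. Origin: centre of its underside. A vertical notch, open top to bottom, 20 mm wide and 16 mm deep, is cut into its -y end, centred at x +6 mm. Home in the clamp, its axes are parallel to the bench's and its origin is at bench x -80, y -18, z 70 mm
- notch (a point): point at the underside of the block in its notch (block x +6, y -30 mm); coincides with rib when the block is home
- bolt_a: chunky yellow wooden toy bolt, 77 mm long, lying on the table. Bystander, leave alone
- bolt_b: a second such yellow bolt. Bystander, leave alone
- hex_nut: green wooden hex nut, 56 mm across, 26 mm thick, lying on the bench right of the clamp. Bystander, leave alone
- pegged_cylinder: blue wooden cylinder block, 48 mm across, 63 mm tall with its peg, standing on the bench left of the clamp. Bystander, leave alone
- toy_hammer: red plastic toy hammer, 165 mm long, lying on the table. Bystander, leave alone
- plain_brick: plain wooden brick 40 x 80 x 40 mm without a notch, on the table. Bystander, leave alone
There are look-alikes about, which are no part of the job. What is shaped like the block but turquoise is not meant.

How it is judged:
By the outcome, as a careful person would: the job done as asked, in the order asked, and still so for the second after the job is handed in, with the robot touching nothing.
It also fails if it takes over 59 s, if anything falls off the work surface, if the arm or the gripper's body presses on something with over 40 N, if the wrist force passes 120 N, or if a joint passes its speed limit or range.

ROBOT

A 7-joint arm with a two-finger parallel gripper is mounted at the origin on the work surface. World frame = base frame: x ahead of the robot, y to its left, z up, the work surface at z = 0. Lengths are in m, angles in rad, forces in N, time in s.
With the tool pointing down it reaches from about 0.425 to 1.025 m from the base axis. Payload 9.4 kg.
Tool frame: the origin (TCP) lies midway between the tips of the shut fingers; the grasp point (between the pads) lies 19 mm behind it (env.hold_point_z is the distance from the TCP to the grasp point, in m); z points along the fingers, y is the line along which they close (so a half turn about z gives the same grasp; the last joint's range is limited). The gripper opens to 93 mm and grips with 3 to 60 N. Pads are 15 mm wide; open, the fingers measure 128 mm over their backs; the gripper's body (75 mm by 188 mm) begins 65 mm behind the grasp point.
Start: joints at [-1.215, 0.599, -0.003, 1.599, 0.002, 0.943, -0.08], TCP at [0.304, 0.658, 0.219] pointing down, gripper open.
Joint ranges: [-2.57, 2.57], [-0.35, 1.97], [-1.29, 1.29], [0.11, 2.56], [-1.05, 4.19], [0.11, 1.86], [-2.63, 2.63]. Speed limits (rad/s): [2.22, 2.22, 3.01, 3.01, 3.14, 3.14, 3.14].

INTERFACE

Orientations are given as a unit quaternion [w, x, y, z].
In Python, from rig import env, vision, nets gives the robot as it stands. The module is installed in compiled form; this text tells all that it offers.
- The arm moves only by the shell command python3 -m pendant 'ROWS' [OPENING]. ROWS is JSON, a list that holds one entry, the list of rows, each a list of 4 numbers: the shift along the tool's x, y, z in m, then the turn about the tool's z in degrees. A call has 1 to 20 rows; each row is the pose to reach, as a shift and turn from the pose commanded when the call began, along the tool's axes at that moment; what a row does not reach only later rows make up. A row lasts 1/8 s, in which the tool goes at most 62.5 mm and 10.7 degrees, less where a joint would pass 70% of its speed; a pose out of reach is approached as far as the arm can. A call with a gripper value outside its range is refused whole. OPENING is the finger opening in m, from 0 to 0.093, set as the call begins (- or left out, the last holds). The fingers move at their own pace and stop on an object; the grip force is fixed at half the most. Time passes only in rows, so rows that repeat a pose let the fingers close. It gives the time, the measured TCP pose, the force, the opening and the grip force at its end, in the units of the state.
- env.get_state(): the state, without advancing time (a new reading comes with each control period).
- vision.read_camera(name): name is "scene" or "side" or "wrist"; returns the picture (400x640x3 uint8, red, green, blue); there is no depth.
- vision.camera_info(name): a dict with "mtx" (3x3 intrinsics, pixels), "k1" (the pictures are not rectified: a ray, as slopes to the right and down, at radius r is drawn at 1 + k1 r^2 times it, then the intrinsics apply), "R" (3x3) and "t" (3): a world point X has camera coordinates R X + t; the wrist camera has in their place "tool_from_camera" (4x4, takes a point from camera to tool coordinates, whose origin is the TCP and whose axes are the flange's). Camera axes: x right, y down, z forward; pixel columns grow to the right and rows downward; lengths in m; the calibration is good to about 2 mm. A picture is of the moment at which its call begins: read the wrist's pose just before it. camera_info takes no time and is no camera call.
- env.job_done(): hands the job in; it is judged then, once.
Trained networks look in the newest picture that a camera, given by its name, has taken for a name from the list of things; names that differ only in an ending like _2 or _b are one class to them, and where a whole thing is asked for, a point or a joint stands for the part that bears it (a point fixed in the world has none). Each returns a list of dicts, best first, with "score" (0 to 1); they miss things now and then, are a little off and sometimes report something else, mostly with a low value. They report only what shows in the picture. A call takes as long as a camera call. They do not tell look-alikes from the thing itself.
- nets.trace(camera, query): "region" (400x640 bool, what is visible of it) and "at" ([row, column] in pixels, amid what is visible of it).
The state is a dict: "time_s": time; "joints": joint angles; "joint_velocities": joint speeds; "effort": joint torques, N m; "tcp_pos": TCP position; "tool_rot": TCP orientation; "contact_force": force on the tool from outside, world axes, zero at the start; "moment": the same for the moment, N m; "opening": opening from 0.0 (shut) to 1.0 (fully open); "finger_force": force on a finger pad.
Only numpy, scipy, OpenCV 4.12 (cv2) and the standard library are available. Lean on these libraries where they do the work, as an engineer would, in place of code of your own. Each camera call takes 0.05 s, during which the arm holds its last target. There are 200 camera calls.

## Working session

There is one attempt and no reset: what is moved stays moved. The work goes in short steps, Python scripts to look and compute and a shell command to move; the robot and the scene stay as the last step left them, time stands still between calls to the robot, and variables do not carry over. Pictures are saved under pics/ and viewed, at most 10 in all, crops included, and the job is handed in when it is done.

```bash
mkdir -p pics; ls; cat > h.py <<'E'
import numpy as np, cv2
from rig import env, vision, nets
from scipy.spatial.transform import Rotation as R
def shot(c,name=None):
    im=vision.read_camera(c)
    if name: cv2.imwrite(f'pics/{name}.png',im[:,:,::-1])
    return im
def Rq(q): return R.from_quat(np.r_[q[1:],q[0]]).as_matrix()
def ext(c,st=None):
    i=vision.camera_info(c)
    if c=='wrist':
        st=st or env.get_state(); T=np.array(i['tool_from_camera']); A=np.eye(4); A[:3,:3]=Rq(st['tool_rot']); A[:3,3]=st['tcp_pos']
        W=np.linalg.inv(A@T); return i,W[:3,:3],W[:3,3]
    return i,np.array(i['R']),np.array(i['t'])
def proj(c,X,st=None):
    i,Rm,t=ext(c,st); p=np.atleast_2d(X)@Rm.T+t; s=p[:,:2]/p[:,2:]; s=s*(1+i['k1']*(s**2).sum(1,keepdims=True))
    K=np.array(i['mtx']); return s@K[:2,:2].T+K[:2,2]   # col,row
def ray(c,uv,st=None):
    i,Rm,t=ext(c,st); K=np.array(i['mtx']); d=np.linalg.solve(K[:2,:2],np.array(uv,float)-K[:2,2]); s=d.copy()
    for _ in range(20): s=d/(1+i['k1']*(s@s))
    return -Rm.T@t, Rm.T@np.r_[s,1]
def atz(c,uv,z,st=None):
    o,d=ray(c,uv,st); return o+d*(z-o[2])/d[2]
E
python3 - <<'E'
from h import *
for c in ['scene','side','wrist']:
    shot(c,c+'0')
    i,Rm,t=ext(c); print(c,-Rm.T@t, Rm[2], np.array(i['mtx'])[0,0],i['k1'])
    for q in ['bench','block','stay','grip','pin','post','jaw','rib','notch','rail_edge','hole_mid']:
        try:
            r=nets.trace(c,q); print(c,q,[(round(x['score'],2),np.round(x['at']).tolist(),int(x['region'].sum())) for x in r[:3]])
        except Exception as e: print(q,e)
print(env.get_state(),env.hold_point_z)
a=cv2.imread('pics/scene0.png');b=cv2.imread('pics/side0.png')
E
```

```text
pics
scene [ 0.90300313 -0.59471561  1.14607949] [-0.2770787   0.4743455  -0.83559783] 399.94973287230744 -0.02008455779565673
scene bench [(0.85, [247.0, 318.0], 11809)]
scene block [(0.67, [157.0, 336.0], 488), (0.6, [129.0, 349.0], 502)]
scene stay [(0.63, [253.0, 315.0], 39), (0.29, [210.0, 316.0], 483)]
scene grip [(0.43, [252.0, 313.0], 45), (0.43, [161.0, 384.0], 204)]
scene pin [(0.8, [243.0, 317.0], 11524), (0.69, [137.0, 386.0], 236)]
scene post [(0.81, [208.0, 313.0], 512)]
scene jaw [(0.67, [131.0, 348.0], 481), (0.66, [209.0, 316.0], 531)]
scene rib [(0.94, [249.0, 318.0], 11820), (0.2, [192.0, 328.0], 253)]
scene notch [(0.76, [157.0, 336.0], 517)]
scene rail_edge [(0.97, [245.0, 319.0], 11465), (0.37, [110.0, 370.0], 233)]
scene hole_mid [(0.38, [254.0, 315.0], 29)]
side [0.31363175 1.21206074 1.18956273] [ 0.14806301 -0.74338867 -0.65226577] 470.2084079481132 -0.007754257244149698
side bench [(0.84, [195.0, 306.0], 6122), (0.74, [310.0, 330.0], 700)]
side block [(0.73, [185.0, 303.0], 417), (0.7, [313.0, 330.0], 702), (0.61, [316.0, 279.0], 339)]
side stay [(0.68, [17
[... 774 characters left out ...]
-0.00248339,  1.5993741 ,  0.0017931 ,
        0.94292238, -0.0797784 ]), 'joint_velocities': array([-5.70002185e-04, -3.50056243e-05,  1.75780201e-03,  8.29404712e-04,
        2.30064401e-04,  1.05153180e-03, -8.70770955e-04]), 'effort': array([ 4.66272866e-05, -7.64816165e+01,  1.49614826e+00, -2.52709258e+01,
       -5.24635264e-02,  1.04064157e-02,  3.51021458e-05]), 'tcp_pos': array([0.30408719, 0.65815476, 0.21863261]), 'tool_rot': array([ 2.53312233e-05,  2.14698224e-01,  9.76680435e-01, -5.82049045e-07]), 'contact_force': array([-1.00332157, -0.10224136, -0.64267659]), 'moment': array([-0.03856388,  0.0107399 ,  0.04697195]), 'finger_force': 0.0, 'opening': 0.9999343477542524} 0.0188
```

View pics/scene0.png

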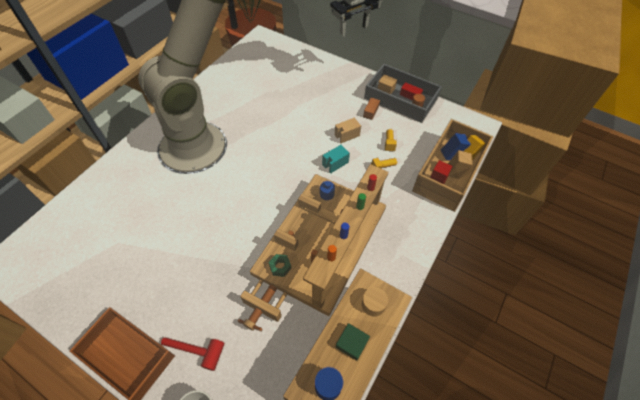

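View pics/side0.png

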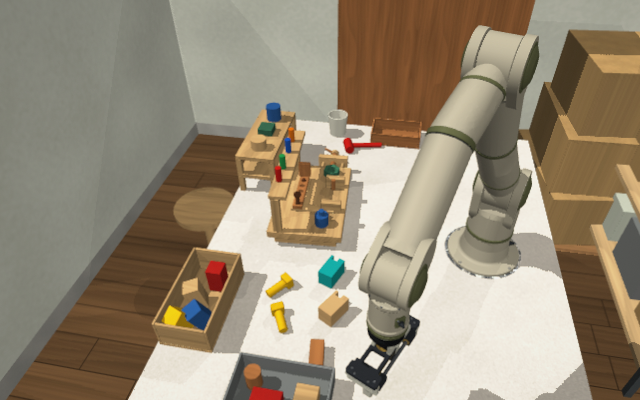

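The pictures show the wooden block at scene (348,130) and side (333,309). The turquoise look-alike is at scene (336,158). The bench sits at scene (318,247). I'll zoom in next.

```bash
python3 - <<'E'
import cv2,numpy as np
a=cv2.imread('pics/scene0.png');b=cv2.imread('pics/side0.png');w=cv2.imread('pics/wrist0.png')
def g(i,c,r,wd,h,s):
    o=cv2.resize(i[r:r+h,c:c+wd],None,fx=s,fy=s,interpolation=cv2.INTER_CUBIC)
    for k in range((c+19)//20*20,c+wd,20): cv2.putText(o,str(k),((k-c)*s,8),0,.3,(0,0,255));cv2.line(o,((k-c)*s,8),((k-c)*s,12),(0,0,255))
    for k in range((r+19)//20*20,r+h,20): cv2.putText(o,str(k),(0,(k-r)*s+3),0,.3,(0,0,255))
    return o
cv2.imwrite('pics/z1.png',np.hstack([g(a,235,165,155,150,4)[:, :],np.zeros((600,5,3),np.uint8),np.vstack([g(a,325,112,45,40,4),g(w,160,330,45,60,4),g(b,310,285,45,50,4)])]))
cv2.imwrite('pics/z2.png',g(b,255,120,105,125,4))
E
python3 -c "
import cv2;print(cv2.imread('pics/z1.png').shape)"
```

```text
(600, 805, 3)
```

View pics/z1.png

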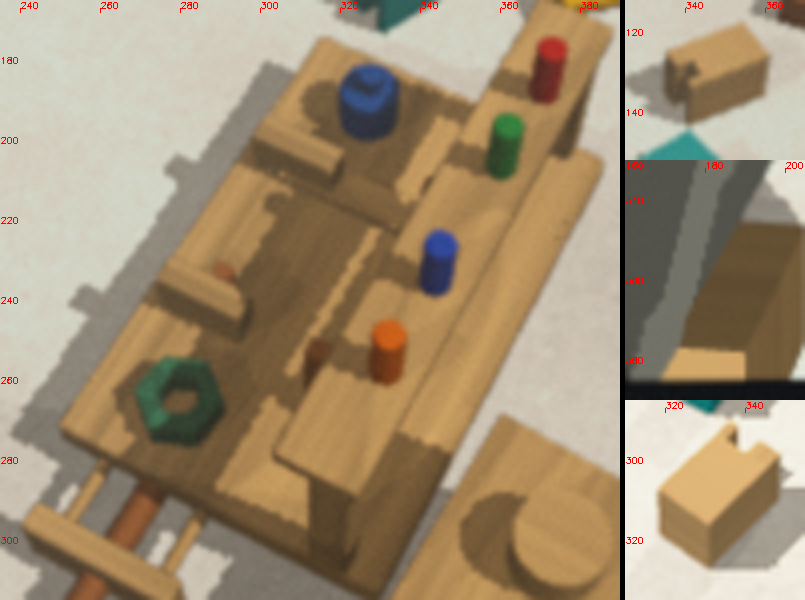

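View pics/z2.png

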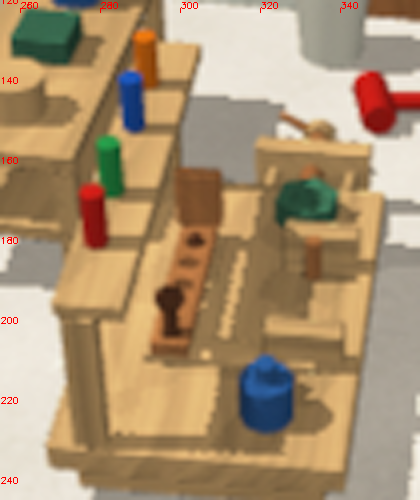

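The zoomed picture shows the block's notch at scene (337,129) and side (338,294). The stay, its grip at side (305,168), the jaws and the rail are clear too. Next I'll fit the poses to the corners.

```bash
cat > fit.py <<'E'
from h import *
from scipy.optimize import least_squares
def T(p,X): c,s=np.cos(p[2]),np.sin(p[2]); X=np.atleast_2d(X); return np.c_[p[0]+c*X[:,0]-s*X[:,1],p[1]+s*X[:,0]+c*X[:,1],X[:,2]]
def fit(obs,p0):
    f=lambda p: np.concatenate([(proj(c,T(p,X))[0]-uv) for c,X,uv in obs])
    r=least_squares(f,p0,loss='soft_l1'); return r.x,f(r.x).reshape(-1,2).round(1)
E
python3 - <<'E'
from fit import *
ob=[('scene',(-.13,.2,.07),(315.5,174.5)),('scene',(-.13,-.2,.07),(250.5,272.5)),('scene',(.13,.2,.07),(385,204.5)),
('side',(-.13,.2,.07),(341.2,237.5)),('side',(.13,.2,.07),(267.5,231.7)),('side',(-.13,-.2,.07),(351.2,168.7))]
p,r=fit(ob,[.75,0,0]); print('bench',p,np.degrees(p[2]),r.tolist())
P={'rib':(-.074,-.048,.115),'fj':(-.115,-.06,.115),'fj2':(-.045,-.06,.115),'rail+':(.05,.2,.215),'rail0':(.05,-.2,.231),'pin':(.04,-.1545+.0,.104),'sjaw':(-.115,.0575,.115),'sjaw2':(-.045,.0575,.115),'grip':(.04,.0695-.163,.129),'post':(.04,.0695,.082),'slab':(-.13,-.2,.07)}
for k,v in P.items(): print(k,T(p,v).round(4).tolist(),proj('scene',T(p,v)).round(1).tolist(),proj('side',T(p,v)).round(1).tolist())
for c,uv in [('scene',(354.5,117.5)),('scene',(361.2,125.7)),('scene',(340.7,134)),('scene',(335.5,125.7)),('side',(318.5,307.5)),('side',(331,316.2)),('side',(348.5,300)),('side',(338,291))]: print(c,atz(c,uv,.056).round(4))
for c,uv in [('scene',(340.7,143)),('scene',(360.7,135.7)),('side',(318.7,318)),('side',(331,326.7)),('side',(348.5,310))]: print(c,atz(c,uv,0).round(4))
E
```

```text
bench [ 0.62351813 -0.09906182  0.07164716] 4.105080147256531 [[-1.3, -1.5], [-1.5, -0.7], [1.0, -0.9], [-0.1, -0.9], [-1.9, -0.6], [-1.4, -1.9]]
rib [[0.5531, -0.1522, 0.115]] [[291.5, 231.0]] [[332.1, 180.2]]
fj [[0.5131, -0.1671, 0.115]] [[277.3, 228.5]] [[343.4, 178.9]]
fj2 [[0.5829, -0.1621, 0.115]] [[298.2, 238.4]] [[324.7, 177.8]]
rail+ [[0.6591, 0.104, 0.215]] [[368.4, 166.5]] [[285.9, 200.3]]
rail0 [[0.6877, -0.295, 0.231]] [[303.0, 278.1]] [[303.9, 130.0]]
pin [[0.6745, -0.2503, 0.104]] [[308.7, 280.3]] [[306.0, 164.1]]
sjaw [[0.5047, -0.0499, 0.115]] [[296.9, 198.8]] [[340.6, 199.1]]
sjaw2 [[0.5745, -0.0449, 0.115]] [[317.0, 207.9]] [[321.0, 197.8]]
grip [[0.6701, -0.1895, 0.129]] [[319.0, 258.4]] [[303.5, 168.1]]
post [[0.6584, -0.0269, 0.082]] [[343.3, 221.7]] [[297.3, 205.4]]
slab [[0.5082, -0.3079, 0.07]] [[249.0, 271.8]] [[349.8, 166.8]]
scene [0.4647 0.4022 0.056 ]
scene [0.5059 0.3786 0.056 ]
scene [0.4621 0.3022 0.056 ]
scene [0.4253 0.3276 0.056 ]
side [0.5003 0.3814 0.056 ]
side [0.4587 0.4052 0.056 ]
side [0.4174 0.3387 0.056 ]
side [0.4538 0.3107 0.056 ]
scene [0.4621 0.3088 0.    ]
scene [0.5086 0.3817 0.    ]
side [0.5013 0.3784 0.    ]
side [0.4593 0.4023 0.    ]
side [0.4169 0.3333 0.    ]
```

```bash
python3 -m pendant '[[[-0.269,-0.2085,0.05,96.2],[-0.269,-0.2085,0.05,96.2],[-0.269,-0.2085,0.05,96.2],[-0.269,-0.2085,0.05,96.2],[-0.269,-0.2085,0.05,96.2],[-0.269,-0.2085,0.05,96.2],[-0.269,-0.2085,0.05,96.2],[-0.269,-0.2085,0.05,96.2],[-0.269,-0.2085,0.05,96.2],[-0.269,-0.2085,0.05,96.2]]]' 0.093
python3 - <<'E'
from fit import *
st=env.get_state(); print(st['joints'].round(3),st['tcp_pos'],Rq(st['tool_rot']).round(3).tolist())
shot('wrist','wrist1'); r=nets.trace('wrist','block'); print([(x['score'],x['at'],x['region'].sum()) for x in r])
B=[(-.025,-.042,.056),(.025,-.042,.056),(.025,.042,.056),(-.025,.042,.056)]
ob=[('scene',B[2],(361.2,125.7)),('scene',B[3],(354.5,117.5)),('scene',B[0],(335.5,125.7)),('scene',B[1],(340.7,134)),('side',B[2],(318.5,307.5)),('side',B[3],(331,316.2)),('side',B[0],(348.5,300)),('side',B[1],(338,291))]
p,e=fit(ob,[.461,.356,-.54]); print(p,np.degrees(p[2]),e.tolist())
print(proj('wrist',T(p,B)).round(1).tolist())
if r: print(np.float32(cv2.boxPoints(cv2.minAreaRect(np.argwhere(r[0]['region'])[:,::-1].astype(np.float32)))).tolist())
E
```

```text
time_s: 3.05
tcp_pos: [0.4607, 0.3563, 0.1686]
tool_rot: [0.0, 0.87, 0.493, 0.0]
contact_force: [-0.4, -1.1, -1.1]
opening: 0.996
finger_force: 0.0
[-1.065  0.527  0.454  2.    -0.352  0.691 -0.929] [0.46072771 0.35630972 0.16860038] [[0.514, 0.858, 0.0], [0.858, -0.514, -0.0], [-0.0, 0.0, -1.0]]
[(0.96, [184.5, 322.6], np.int64(5012)), (0.59, [274.6, 402.9], np.int64(1220))]
[ 0.45980701  0.35751515 -0.56017101] -32.09543472494504 [[-0.5, -0.5], [-0.3, -1.1], [-1.0, -2.2], [0.1, -1.5], [-0.9, -0.6], [-0.9, 0.2], [0.5, -0.9], [-1.5, -0.8]]
[[290.1, 236.3], [343.2, 237.5], [347.3, 147.7], [290.0, 146.3]]
[[293.0, 143.0], [350.0, 143.0], [350.0, 239.0], [293.0, 239.0]]
```

View pics/wrist1.png

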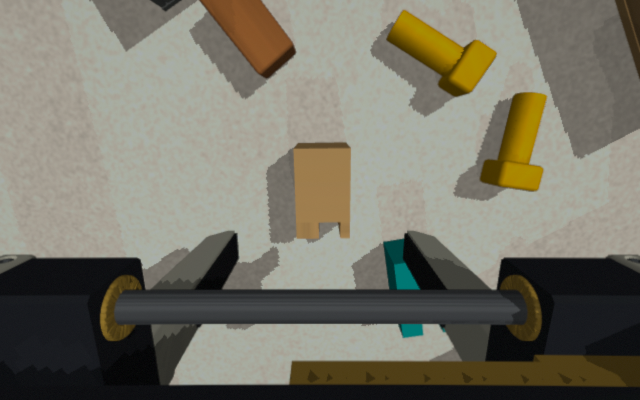

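The wrist view shows the block's top face at columns 295–350 and rows 145–238, aligned with the gripper, notch downward. A turquoise corner is near (387,240), close to the right finger.

```bash
python3 - <<'E'
from fit import *
B=[(-.025,-.042,.056),(.025,-.042,.056),(.025,.042,.056),(-.025,.042,.056)]
ob=[('wrist',B[0],(297,238)),('wrist',B[1],(350,237)),('wrist',B[2],(350.5,149)),('wrist',B[3],(294.5,149))]
p,e=fit(ob,[.461,.356,-.54]); print(p,np.degrees(p[2]),e.tolist())
st=env.get_state(); M=Rq(st['tool_rot']); print('shift tool',M.T@(np.r_[p[:2],.0188+.01]-st['tcp_pos']))
for uv in [(385,242),(405,238)]: print(M.T@(atz('wrist',uv,.056)-st['tcp_pos']))
E
```

```text
[ 0.46338153  0.35391565 -0.5240831 ] -30.027749855085805 [[-0.1, 0.5], [0.0, 0.9], [0.7, -0.9], [-0.6, -0.2]]
shift tool [-0.00065653  0.00342421  0.13986567]
[-0.0465058   0.06209773  0.11267488]
[-0.04243523  0.08068133  0.1126782 ]
```

```bash
python3 -m pendant '[[[-0.001,0.0035,0.05,-0.7],[-0.001,0.0035,0.10,-0.7],[-0.001,0.0035,0.14,-0.7],[-0.001,0.0035,0.157,-0.7],[-0.001,0.0035,0.157,-0.7]]]' 0.075
python3 -m pendant '[[[0,0,0,0],[0,0,0,0],[0,0,0,0],[0,0,0,0],[0,0,0,0]]]' 0.03
python3 -m pendant '[[[0,0,-0.05,0],[0,0,-0.11,0],[0,0,-0.17,0],[0,0,-0.2,0],[0,0,-0.2,0]]]'
python3 - <<'E'
from fit import *
st=env.get_state(); print(st['joints'].round(3),st['tcp_pos'],Rq(st['tool_rot']).round(3).tolist(),st['opening']*.093)
b=[0.6235,-0.0991,0.07165]; M=Rq(st['tool_rot'])
for n,X in [('home',(-.08,-.018,.07)),('rib',(-.074,-.048,.07))]:
    w=T(b,X)[0]; print(n,w, M.T@(w-st['tcp_pos']))
print(np.degrees(np.arctan2(M[1,1],M[0,1])))
E
```

```text
time_s: 3.78
tcp_pos: [0.4633, 0.353, 0.0112]
tool_rot: [0.0, 0.867, 0.498, -0.001]
contact_force: [-0.1, 0.1, -0.6]
opening: 0.811
finger_force: 0.0
time_s: 4.4
tcp_pos: [0.4634, 0.354, 0.0126]
tool_rot: [-0.0, 0.867, 0.498, 0.001]
contact_force: [-1.1, -0.5, 8.1]
opening: 0.539
finger_force: 30.0
time_s: 5.03
tcp_pos: [0.464, 0.3541, 0.214]
tool_rot: [-0.001, 0.867, 0.498, 0.002]
contact_force: [-0.9, -0.2, -3.2]
opening: 0.538
finger_force: 30.0
[-1.099  0.472  0.508  1.96  -0.32   0.783 -0.938] [0.4639666  0.35409313 0.2140321 ] [[0.504, 0.864, 0.003], [0.864, -0.504, 0.003], [0.004, 0.001, -1.0]] 0.050074493089336675
home [ 0.54499386 -0.12278091  0.07      ] [-0.37164197  0.31024614  0.14265025]
rib [ 0.55312612 -0.15227441  0.07      ] [-0.39301435  0.33213713  0.14257417]
-30.271442340447976
```

```bash
python3 -m pendant '[[[-0.05,0.042,0,-8],[-0.1,0.084,0,-16],[-0.15,0.126,0,-24],[-0.2,0.168,0,-32],[-0.25,0.21,0,-34.4],[-0.3,0.253,0,-34.4],[-0.335,0.282,0.01,-34.4],[-0.355,0.299,0.02,-34.4],[-0.355,0.299,0.024,-34.4],[-0.355,0.299,0.024,-34.4],[-0.355,0.299,0.024,-34.4]]]'
python3 - <<'E'
from fit import *
st=env.get_state(); M=Rq(st['tool_rot']);print(st['joints'].round(3),st['tcp_pos'],M.round(3).tolist(),np.degrees(np.arctan2(M[1,1],M[0,1])))
a=shot('wrist','wrist2')
s=shot('scene','scene2')
o=np.vstack([cv2.resize(a,(640,400)),np.zeros((200,640,3),np.uint8)]); o[400:,:400]=cv2.resize(s[160:260,230:430],(400,200),interpolation=cv2.INTER_CUBIC)
cv2.imwrite('pics/c2.png',o[:,:,::-1])
b=[0.6235,-0.0991,0.07165]
for n,X in [('rib',(-.074,-.048,.115)),('fjL',(-.115,-.06,.115)),('fjR',(-.045,-.06,.115)),('sjL',(-.115,.0575,.115)),('sjR',(-.045,.0575,.115)),('sL',(-.13,.2,.07)),('railL',(.05,.2,.215)),('railR',(.05,-.2,.215)),('post',(.04,.0695,.13))]: print(n,proj('wrist',T(b,X),st).round(1).tolist(),proj('scene',T(b,X)).round(1).tolist())
E
```

```text
time_s: 6.4
tcp_pos: [0.5422, -0.1025, 0.1874]
tool_rot: [-0.0, 0.681, 0.733, -0.0]
contact_force: [-0.1, -0.2, -2.2]
opening: 0.538
finger_force: 30.0
[-0.149  0.449  0.329  2.044 -0.225  0.683  0.398] [ 0.54221328 -0.10248802  0.18736051] [[-0.074, 0.997, -0.001], [0.997, 0.074, 0.001], [0.001, -0.001, -1.0]] 4.218302071858418
rib [[328.4, 265.1]] [[291.5, 231.0]]
fjL [[279.2, 278.1]] [[277.3, 228.5]]
fjR [[363.0, 278.3]] [[298.2, 238.4]]
sjL [[274.2, 135.0]] [[296.9, 198.8]]
sjR [[368.9, 135.2]] [[317.0, 207.9]]
sL [[255.5, -62.5]] [[314.2, 173.0]]
railL [[753.2, -322.5]] [[368.4, 166.5]]
railR [[526.0, 558.6]] [[303.1, 280.6]]
post [[497.9, 118.9]] [[344.4, 213.6]]
```

View pics/c2.png

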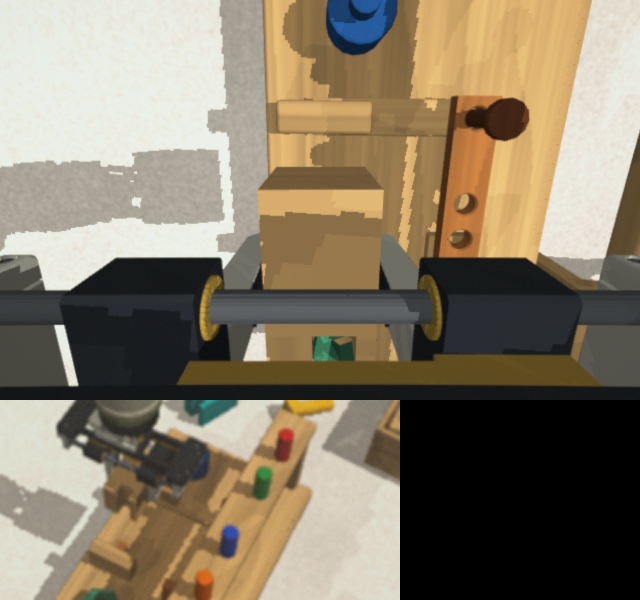

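The wrist view shows the sliding jaw's face edge at about (278..372, 132), roughly 3 px off the prediction. The slab's left edge is near column 266. I'll refine the bench x and yaw from these.

```bash
python3 - <<'E'
from fit import *
st=env.get_state(); g=cv2.GaussianBlur(cv2.imread('pics/wrist2.png'),(3,3),0).astype(float); 
s=g[:,:,2]-g[:,:,0]  # wood saturation
dx=np.diff(s,axis=1)
for r in [10,30,50,70,150,165]: 
    c=250+dx[r,250:285].argmax()+.5; b=[0.6235,-0.0991,0.07165]
    # predicted col for slab edge at this row
    ys=np.linspace(-.05,.2,200); q=proj('wrist',T(b,np.c_[0*ys-.13,ys,0*ys+.07]),st); k=np.abs(q[:,1]-r).argmin(); print(r,c,q[k].round(1),ys[k].round(3), 'world',atz('wrist',(c,r),.07,st).round(4))
v=g.mean(2)
for c in [290,310,330,350,365]: d=np.diff(v[90:150,c]); print(c,90+np.argsort(d)[:3],d[np.argsort(d)[:3]].round(), 90+np.argsort(-d)[:3])
for r in [108,118,126]: d=np.diff(v[r,360:385]);print(r,360+np.argsort(d)[:2],d.min()); d=np.diff(v[r,268:290]);print(r,268+np.argsort(-np.abs(d))[:3])
E
```

```text
10 262.5 [258.5  10.9] 0.151 world [0.4862 0.0431 0.07  ]
30 263.5 [259.4  30.2] 0.137 world [0.4873 0.0288 0.07  ]
50 264.5 [260.3  50.6] 0.122 world [0.4885 0.0141 0.07  ]
70 264.5 [261.2  70.3] 0.107 world [ 0.4889 -0.0012  0.07  ]
150 267.5 [264.7 150.6] 0.04 world [ 0.4934 -0.0674  0.07  ]
165 267.5 [265.3 164.6] 0.028 world [ 0.4938 -0.0808  0.07  ]
290 [ 98 130 129] [-13. -11.  -7.] [133 134 101]
310 [ 98  97 130] [-17. -17. -11.] [133 100 101]
330 [131 132 130] [-15. -12. -12.] [ 97  96 135]
350 [132 131 130] [-15. -14. -10.] [101 135 100]
365 [132 131 130] [-17. -14. -10.] [135 101 100]
108 [371 370] -19.33333333333333
108 [277 276 278]
118 [370 369] -16.0
118 [277 278 279]
126 [370 369] -17.33333333333333
126 [278 277 279]
```

```bash
python3 -m pendant '[[[0,0.0029,0.03,0.6],[0,0.0029,0.07,0.6],[0,0.0029,0.09,0.6],[0,0.0029,0.099,0.6],[0,0.0029,0.102,0.6],[0,0.0029,0.103,0.6],[0,0.0029,0.103,0.6]]]'
```

```text
time_s: 7.38
tcp_pos: [0.5457, -0.1038, 0.0853]
tool_rot: [0.0, 0.685, 0.728, 0.0]
contact_force: [-0.2, 0.1, -1.4]
opening: 0.541
finger_force: 30.0
```

```bash
python3 -m pendant '[[[-0.006,0,0.001,0],[-0.012,0,0.001,0],[-0.015,0,0.001,0],[-0.018,0,0.001,0],[-0.018,0,0.001,0]]]'; python3 - <<'E'
from fit import *
st=env.get_state(); b=[.6250,-.0990,.0628]; c,s=np.cos(b[2]),np.sin(b[2]); d=st['tcp_pos'][:2]-b[:2]; print(c*d[0]+s*d[1],-s*d[0]+c*d[1])
E
```

```text
time_s: 8.0
tcp_pos: [0.5463, -0.1216, 0.0836]
tool_rot: [-0.0, 0.685, 0.728, 0.0]
contact_force: [0.2, 1.0, -1.5]
opening: 0.538
finger_force: 30.0
-0.07991362817626121 -0.017577504218742258
```

```bash
python3 -m pendant '[[[-0.001,0,0.001,0],[-0.002,0,0.002,0],[-0.003,0,0.003,0],[-0.003,0,0.003,0]]]'
```

```text
time_s: 8.5
tcp_pos: [0.5464, -0.1217, 0.0824]
tool_rot: [-0.001, 0.684, 0.729, 0.001]
contact_force: [-7.1, 12.3, 26.2]
opening: 0.535
finger_force: 30.0
```

```bash
python3 -m pendant '[[[0.001,0,-0.0015,0],[0.002,0,-0.0015,0]]]' && python3 -m pendant '[[[0,0,0,0],[0,0,0,0],[0,0,0,0]]]' 0.08 && python3 -m pendant '[[[0,0,-0.05,-10],[0,0,-0.11,-20],[0,0,-0.17,-30],[0,0,-0.23,-40],[0,0,-0.29,-50],[0,0,-0.35,-60],[0,0,-0.35,-70],[0,0,-0.35,-80],[0,0,-0.35,-90],[0,0,-0.35,-90]]]'
python3 - <<'E'
from fit import *
st=env.get_state(); M=Rq(st['tool_rot']);print(st['joints'].round(3),st['tcp_pos'],M.round(3).tolist())
E
```

```text
time_s: 8.75
tcp_pos: [0.5464, -0.1217, 0.0825]
tool_rot: [-0.0, 0.685, 0.729, 0.0]
contact_force: [-2.2, 3.7, 6.2]
opening: 0.54
finger_force: 30.0
time_s: 9.12
tcp_pos: [0.5465, -0.1232, 0.082]
tool_rot: [0.0, 0.685, 0.728, -0.0]
contact_force: [-0.7, 0.8, 0.0]
opening: 0.809
finger_force: 0.0
time_s: 10.38
tcp_pos: [0.5463, -0.1231, 0.432]
tool_rot: [-0.0, -0.03, 1.0, -0.0]
contact_force: [0.4, -0.1, -0.2]
opening: 0.858
finger_force: 0.0
[ 0.108  0.216  0.016  1.687 -0.004  1.239  1.755] [ 0.54625958 -0.12312599  0.43201773] [[-0.998, -0.059, -0.0], [-0.059, 0.998, -0.0], [0.0, -0.0, -1.0]]
```

```bash
python3 -m pendant '[[[-0.06,0,-0.03,0],[-0.12,0,-0.06,0],[-0.18,0,-0.09,0],[-0.24,0,-0.12,0],[-0.3,0,-0.15,0],[-0.36,0,-0.15,0],[-0.42,0,-0.15,0],[-0.48,0,-0.15,0]]]'
python3 - <<'E'
from fit import *
st=env.get_state(); M=Rq(st['tool_rot']);print(st['joints'].round(3),st['tcp_pos'],M.round(3).tolist(),np.degrees(np.arctan2(M[0,2],-M[2,2])))
E
```

```text
time_s: 11.38
tcp_pos: [0.9229, -0.0883, 0.538]
tool_rot: [0.043, -0.027, 0.999, -0.004]
contact_force: [-0.3, -1.6, 0.3]
opening: 0.859
finger_force: 0.0
[-0.049  0.865  0.506  0.364 -0.414  1.862  1.761] [ 0.92288597 -0.08830104  0.5379845 ] [[-0.995, -0.054, 0.087], [-0.054, 0.998, -0.006], [-0.087, -0.011, -0.996]] 4.99667957622521
```

```bash
python3 -m pendant '[[[-0.06,0,0,0],[-0.12,0,0,0],[-0.18,0,0,0],[-0.24,0,0,0]]]'
python3 - <<'E'
from fit import *
st=env.get_state(); M=Rq(st['tool_rot']);print(st['joints'].round(3),st['tcp_pos'],M.round(3).tolist(),np.degrees(np.arctan2(M[0,2],-M[2,2])))
E
```

```text
time_s: 11.88
tcp_pos: [0.9938, -0.0711, 0.487]
tool_rot: [0.073, -0.027, 0.997, -0.007]
contact_force: [0.1, 0.5, 0.4]
opening: 0.857
finger_force: 0.0
[-0.017  1.018  0.55   0.132 -0.512  1.862  1.685] [ 0.99377031 -0.07111878  0.48701279] [[-0.988, -0.052, 0.147], [-0.054, 0.998, -0.01], [-0.146, -0.018, -0.989]] 8.447206151418397
```

```bash
python3 -m pendant '[[[-0.0,0,-0.06,0],[-0.0,0,-0.12,0],[0,0,-0.18,0],[0,0,-0.24,0],[0,0,-0.30,0]]]'
python3 - <<'E'
from fit import *
st=env.get_state(); M=Rq(st['tool_rot']);print(st['joints'].round(3),st['tcp_pos'],M.round(3).tolist(),np.degrees(np.arctan2(M[0,2],-M[2,2])))
E
```

```text
time_s: 12.5
tcp_pos: [0.888, -0.0639, 0.6496]
tool_rot: [0.105, -0.027, 0.994, -0.01]
contact_force: [0.8, -0.3, 0.3]
opening: 0.856
finger_force: 0.0
[-0.05   0.735  0.299  0.346 -0.226  1.862  1.689] [ 0.888015   -0.06386807  0.6496077 ] [[-0.977, -0.051, 0.209], [-0.055, 0.998, -0.015], [-0.208, -0.026, -0.978]] 12.047663001622926
```

```bash
python3 -m pendant '[[[-0.04,0,-0.06,0],[-0.08,0,-0.12,0],[-0.12,0,-0.18,0],[-0.16,0,-0.24,0],[-0.2,0,-0.30,0],[-0.24,0,-0.36,0],[-0.28,0,-0.42,0],[-0.28,0,-0.48,0]]]'
python3 - <<'E'
from fit import *
st=env.get_state(); M=Rq(st['tool_rot']);print(st['joints'].round(3),st['tcp_pos'],M.round(3).tolist(),np.degrees(np.arctan2(M[0,2],-M[2,2])))
E
```

```text
time_s: 13.5
tcp_pos: [0.8247, -0.0323, 0.8679]
tool_rot: [0.276, 0.007, 0.961, 0.01]
contact_force: [0.3, 0.4, 0.4]
opening: 0.862
finger_force: 0.0
[ 0.037  0.562 -0.524  0.179  0.452  1.861  1.48 ] [ 0.82470681 -0.03234974  0.86791482] [[-0.848, 0.007, 0.53], [0.018, 1.0, 0.016], [-0.53, 0.024, -0.848]] 31.99498798984384
```

The arm's reach limit tilted the tool to 32°, so now I'll come back over the stay and keep that tilt.

```bash
python3 -m pendant '[[[0.047,-0.017,0.025,0],[0.094,-0.034,0.05,0],[0.141,-0.051,0.076,-1],[0.188,-0.068,0.102,-2],[0.235,-0.085,0.127,-3],[0.282,-0.102,0.152,-4],[0.329,-0.12,0.178,-4.7],[0.376,-0.137,0.203,-4.7],[0.423,-0.154,0.229,-4.7],[0.47,-0.171,0.254,-4.7],[0.47,-0.171,0.254,-4.7],[0.47,-0.171,0.254,-4.7]]]' 0.05
cat > plan.py <<'E'
from fit import *
import sys
B=[.6250,-.0990,.0628]
st=env.get_state(); M=Rq(st['tool_rot']);print(st['joints'].round(3),st['tcp_pos'].round(4),M.round(3).tolist(),np.degrees(np.arctan2(M[0,2],-M[2,2])))
c,s=np.cos(B[2]),np.sin(B[2]); print('ydir yaw err deg',np.degrees(np.arctan2(-M[0,1],M[1,1])-B[2]),'force',st['contact_force'].round(1))
h=st['tcp_pos']-M[:,2]*.0188-np.array([B[0],B[1],0]); print('hold in bench',(c*h[0]+s*h[1]).round(4),(-s*h[0]+c*h[1]).round(4),h[2].round(4))
for a in sys.argv[1:]:
    g=T(B,[float(v) for v in a.split(',')])[0]; print(a,'shift',(M.T@(g+M[:,2]*.0188-st['tcp_pos'])).round(4))
E
python3 plan.py .03,-.0935,.125
```

```text
time_s: 15.0
tcp_pos: [0.5597, -0.1929, 0.4022]
tool_rot: [0.277, -0.032, 0.96, -0.002]
contact_force: [1.4, -0.9, 0.3]
opening: 0.535
finger_force: 0.0
[ 1.026  0.134 -0.753  2.03  -0.175  0.484  2.075] [ 0.5597 -0.1929  0.4022] [[-0.844, -0.061, 0.533], [-0.063, 0.998, 0.014], [-0.533, -0.022, -0.846]] 32.199377056574264
ydir yaw err deg -0.0946560007184654 force [ 1.4 -0.9  0.3]
hold in bench -0.0811 -0.0892 0.4181
.03,-.0935,.125 shift [0.0621 0.0024 0.3072]
```

```bash
python3 -m pendant '[[[0.03,0.001,0.05,0],[0.0621,0.0024,0.1,0],[0.0621,0.0024,0.15,0],[0.0621,0.0024,0.17,0],[0.0621,0.0024,0.17,0],[0.0621,0.0024,0.17,0]]]'
python3 plan.py .03,-.0935,.125; python3 - <<'E'
from fit import *
st=env.get_state();a=shot('wrist');b=shot('side')
P={'gripTL':(.0175,-.0855,.156),'gripTR':(.0175,-.1015,.156),'post':(.04,.0695,.115),'holemid':(.04,-.0325,.096),'ribtop':(-.074,-.048,.115),'blk':(-.055,.024,.126),'blk2':(-.055,-.06,.126)}
p=[.6250,-.0990,.0628]
for k,v in P.items():
    u=proj('wrist',T(p,v),st)[0]; print(k,u.round(1)); cv2.circle(a,tuple(int(round(x)) for x in u),2,(255,0,0),-1)
o=np.vstack([a,np.zeros((200,640,3),np.uint8)]);o[400:,:320]=cv2.resize(b[140:240,250:410],(320,200))
cv2.imwrite('pics/c3.png',o[:,:,::-1])
E
```

```text
time_s: 15.75
tcp_pos: [0.597, -0.1936, 0.2286]
tool_rot: [0.277, -0.032, 0.96, -0.004]
contact_force: [-0.0, -0.2, 0.7]
opening: 0.538
finger_force: 0.0
[ 0.812  0.415 -0.656  2.204  1.088  0.11   0.848] [ 0.597  -0.1936  0.2286] [[-0.844, -0.059, 0.533], [-0.064, 0.998, 0.01], [-0.532, -0.026, -0.846]] 32.20808446789406
ydir yaw err deg -0.1944813727987089 force [-0.  -0.2  0.7]
hold in bench -0.0438 -0.0922 0.2446
.03,-.0935,.125 shift [0.0012 0.002  0.1405]
gripTL [332.4 206.3]
gripTR [313.3 205.9]
post [492.9 192.3]
holemid [384.2 177.2]
ribtop [388.6  78.6]
blk [486.5 111.6]
blk2 [369.8 110.6]
```

View pics/c3.png

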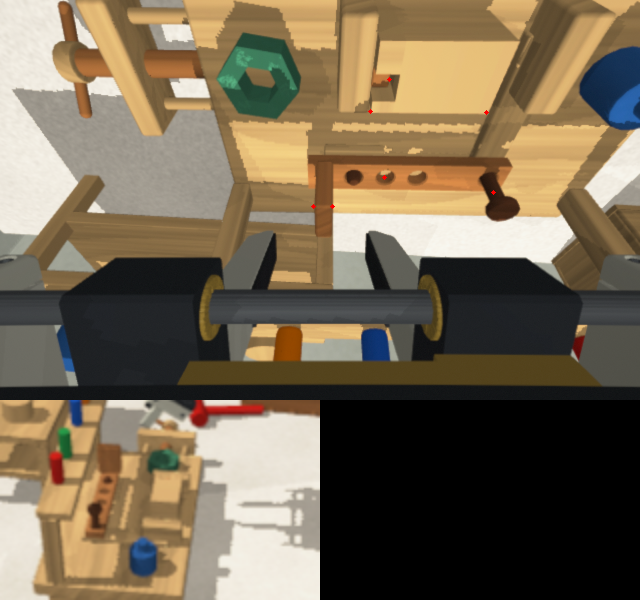

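The wrist view shows the block home with the rib in its notch at (388,80). The stay's grip is at columns 315–333, matching the prediction (313–332), and the fingers straddle it.

```bash
python3 -m pendant '[[[0.001,0.002,0.04,0],[0.001,0.002,0.075,0],[0.001,0.002,0.075,0]]]'
python3 plan.py .03,-.0935,.125
```

```text
time_s: 16.23
tcp_pos: [0.635, -0.1919, 0.1647]
tool_rot: [0.277, -0.032, 0.96, -0.006]
contact_force: [-1.3, -0.7, 0.1]
opening: 0.537
finger_force: 0.0
[ 0.808  0.588 -0.739  2.186  1.862  0.245  0.103] [ 0.635  -0.1919  0.1647] [[-0.845, -0.058, 0.532], [-0.064, 0.998, 0.007], [-0.532, -0.028, -0.846]] 32.16538604093049
ydir yaw err deg -0.28241356000977125 force [-1.3 -0.7  0.1]
hold in bench -0.0059 -0.0928 0.1806
.03,-.0935,.125 shift [-0.0008  0.0011  0.0661]
```

Reachable; continue to the grip and close.

```bash
python3 -m pendant '[[[-0.001,0.001,0.03,0],[-0.001,0.001,0.055,0],[-0.001,0.001,0.066,0],[-0.001,0.001,0.066,0]]]'
python3 -m pendant '[[[0,0,0,0],[0,0,0,0],[0,0,0,0],[0,0,0,0]]]' 0.008
python3 plan.py .03,-.0935,.125
```

```text
time_s: 16.73
tcp_pos: [0.6692, -0.19, 0.1079]
tool_rot: [0.275, -0.031, 0.961, -0.004]
contact_force: [0.0, 0.0, -0.3]
opening: 0.538
finger_force: 0.0
time_s: 17.23
tcp_pos: [0.6688, -0.1899, 0.1081]
tool_rot: [0.276, -0.032, 0.961, -0.004]
contact_force: [-3.3, -0.6, 5.8]
opening: 0.178
finger_force: 30.0
[ 0.807  0.744 -0.807  2.148  1.994  0.377  0.017] [ 0.6688 -0.1899  0.1081] [[-0.846, -0.058, 0.53], [-0.063, 0.998, 0.01], [-0.53, -0.025, -0.848]] 32.02355953914009
ydir yaw err deg -0.25534731832336793 force [-3.3 -0.6  5.8]
hold in bench 0.0281 -0.093 0.1241
.03,-.0935,.125 shift [-0.0021 -0.0005  0.0002]
```

```bash
python3 -m pendant '[[[-0.0053,-0.0003,-0.0085,0],[-0.0106,-0.0005,-0.017,0],[-0.0148,-0.0007,-0.0237,0],[-0.0148,-0.0007,-0.0237,0]]]'
python3 plan.py .0281,-.125,.1521; python3 - <<'E'
from fit import *
b=shot('side');c=shot('scene')
o=np.hstack([cv2.resize(b[130:230,260:360],(400,400),interpolation=2),cv2.resize(c[180:280,270:370],(400,400),interpolation=2)])
cv2.imwrite('pics/c4.png',o[:,:,::-1])
E
```

```text
time_s: 17.73
tcp_pos: [0.6692, -0.1901, 0.137]
tool_rot: [0.276, -0.032, 0.961, -0.005]
contact_force: [0.3, -0.3, -0.9]
opening: 0.169
finger_force: 30.0
[ 0.776  0.669 -0.747  2.135  1.891  0.298  0.089] [ 0.6692 -0.1901  0.137 ] [[-0.845, -0.058, 0.531], [-0.063, 0.998, 0.008], [-0.531, -0.027, -0.847]] 32.083650494891124
ydir yaw err deg -0.26186476243228934 force [ 0.3 -0.3 -0.9]
hold in bench 0.0285 -0.0932 0.1529
.0281,-.125,.1521 shift [ 0.0011 -0.0318  0.0013]
```

View pics/c4.png

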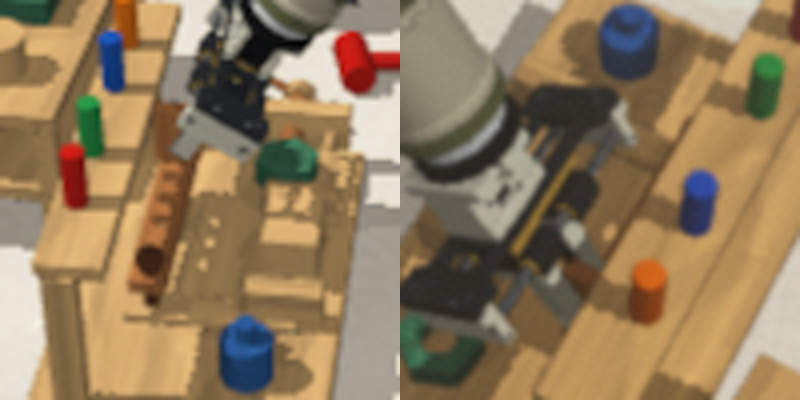

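The side crop shows the stay lifted level: its free end is clear of the pin and the cap is at (150,258). Next I'll draw the jaw.

```bash
python3 -m pendant '[[[0,-0.006,0,0],[0.0002,-0.012,0.0003,0],[0.0002,-0.018,0.0004,0],[0.0003,-0.024,0.0006,0],[0.0004,-0.029,0.0007,0],[0.0004,-0.032,0.0008,0],[0.0004,-0.032,0.0008,0]]]'
python3 plan.py .0281,-.125,.1241; python3 - <<'E'
from fit import *
st=env.get_state();a=shot('wrist'); p=[.6250,-.0990,.0628]
P={'post':(.04,.0375,.116),'hm':(.04,-.0645,.124),'pin':(.04,-.0645,.104),'sjL':(-.115,.0255,.115),'sjR':(-.045,.0255,.115)}
for k,v in P.items():
    u=proj('wrist',T(p,v),st)[0]; print(k,u.round(1)); cv2.circle(a,tuple(int(round(x)) for x in u),1,(255,0,0),-1)
o=cv2.resize(a[30:240,280:560],None,fx=2.8,fy=2.8,interpolation=2)
cv2.imwrite('pics/c5.png',o[:,:,::-1])
E
```

```text
time_s: 18.7
tcp_pos: [0.6707, -0.2207, 0.1355]
tool_rot: [0.276, -0.032, 0.961, -0.003]
contact_force: [-1.0, 4.0, -1.2]
opening: 0.172
finger_force: 30.0
[ 0.79   0.665 -0.685  2.106  1.859  0.226  0.163] [ 0.6707 -0.2207  0.1355] [[-0.846, -0.06, 0.53], [-0.063, 0.998, 0.012], [-0.529, -0.024, -0.848]] 31.992833368559992
ydir yaw err deg -0.16495191554285715 force [-1.   4.  -1.2]
hold in bench 0.028 -0.1239 0.1514
.0281,-.125,.1241 shift [ 0.0144 -0.0004  0.0232]
post [594.4 223.2]
hm [424.  230.8]
pin [417.7 205.4]
sjL [ 972.7 -196.8]
sjR [697.5  88.9]
```

View pics/c5.png

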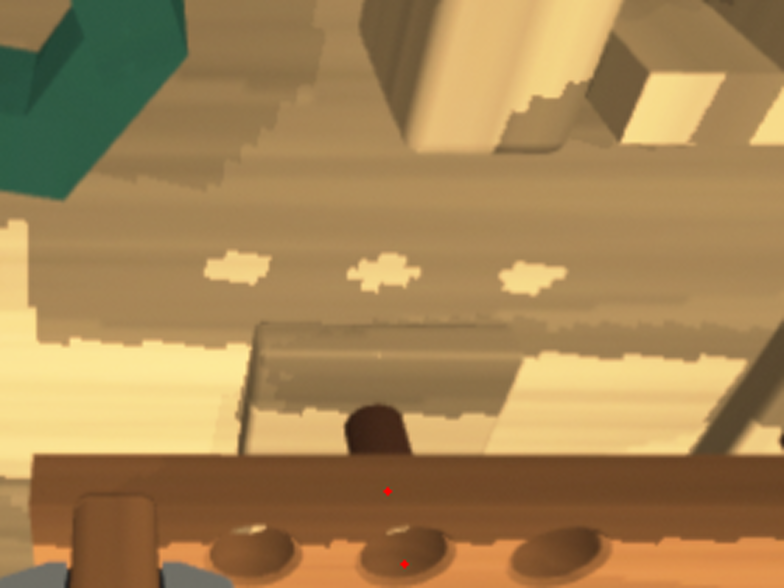

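The crop shows the jaw drawn to the block. The pin shows under the bar at (378,430), in line with the middle hole at (404,551) within about 1 mm. Now I'll lower.

```bash
python3 -m pendant '[[[0.0025,0.0001,0.004,0],[0.005,0.0002,0.008,0],[0.0075,0.0003,0.012,0],[0.0075,0.0003,0.012,0]]]'
python3 plan.py .0281,-.125,.1241
```

```text
time_s: 19.25
tcp_pos: [0.6706, -0.2208, 0.1207]
tool_rot: [0.275, -0.032, 0.961, -0.003]
contact_force: [0.1, 4.9, 0.6]
opening: 0.169
finger_force: 30.0
[ 0.818  0.706 -0.733  2.112  1.921  0.275  0.12 ] [ 0.6706 -0.2208  0.1207] [[-0.846, -0.059, 0.53], [-0.062, 0.998, 0.012], [-0.529, -0.023, -0.848]] 31.975836910948345
ydir yaw err deg -0.1918629628376237 force [0.1 4.9 0.6]
hold in bench 0.0279 -0.124 0.1366
.0281,-.125,.1241 shift [ 0.0065 -0.0007  0.0108]
```

```bash
python3 -m pendant '[[[0.0025,0.0001,0.004,0],[0.005,0.0002,0.008,0],[0.0065,0.0003,0.0104,0],[0.007,0.0003,0.0112,0],[0.007,0.0003,0.0112,0]]]'
python3 plan.py .0281,-.125,.1241
```

```text
time_s: 19.88
tcp_pos: [0.6709, -0.2215, 0.1084]
tool_rot: [0.276, -0.031, 0.961, -0.003]
contact_force: [-3.6, 3.8, 6.1]
opening: 0.174
finger_force: 30.2
[ 0.835  0.739 -0.765  2.117  1.969  0.314  0.088] [ 0.6709 -0.2215  0.1084] [[-0.846, -0.059, 0.531], [-0.062, 0.998, 0.011], [-0.53, -0.024, -0.848]] 32.04321825280161
ydir yaw err deg -0.23911388225242583 force [-3.6  3.8  6.1]
hold in bench 0.0282 -0.1247 0.1244
.0281,-.125,.1241 shift [ 0.0002 -0.0003  0.0002]
```

```bash
python3 -m pendant '[[[0,0,0,0],[0,0,0,0],[0,0,0,0]]]' 0.045
python3 -m pendant '[[[0,0,-0.03,0],[0,0,-0.07,0],[0,0,-0.12,0],[0,0,-0.17,0],[0,0,-0.22,0],[0,0,-0.22,0]]]'
python3 plan.py; python3 - <<'E'
from fit import *
st=env.get_state();a=shot('wrist');b=shot('side');p=[.6250,-.0990,.0628]
o=np.vstack([a,np.zeros((200,640,3),np.uint8)]);o[400:,:200]=cv2.resize(b[130:230,260:360],(200,200),interpolation=2)
cv2.imwrite('pics/c6.png',o[:,:,::-1])
for k,v in {'hm':(.04,-.0645,.096),'gripTL':(.0175,-.1175,.156),'post':(.04,.0375,.096)}.items(): print(k,proj('wrist',T(p,v),st).round(1))
E
```

```text
time_s: 20.25
tcp_pos: [0.6708, -0.2232, 0.1081]
tool_rot: [0.276, -0.031, 0.961, -0.005]
contact_force: [0.7, 0.3, -0.3]
opening: 0.446
finger_force: 0.0
time_s: 21.0
tcp_pos: [0.5531, -0.2241, 0.2959]
tool_rot: [0.275, -0.032, 0.961, -0.004]
contact_force: [0.7, -1.2, -0.4]
opening: 0.484
finger_force: 0.0
[ 1.327  0.44  -1.217  2.153  0.821  0.366  1.188] [ 0.5531 -0.2241  0.2959] [[-0.847, -0.058, 0.529], [-0.063, 0.998, 0.009], [-0.528, -0.026, -0.849]] 31.936933574849803
ydir yaw err deg -0.25105297442591934 force [ 0.7 -1.2 -0.4]
hold in bench -0.0895 -0.1198 0.3119
hm [[369.7 167.4]]
gripTL [[327.4 188. ]]
post [[451.4 168.4]]
```

View pics/c6.png

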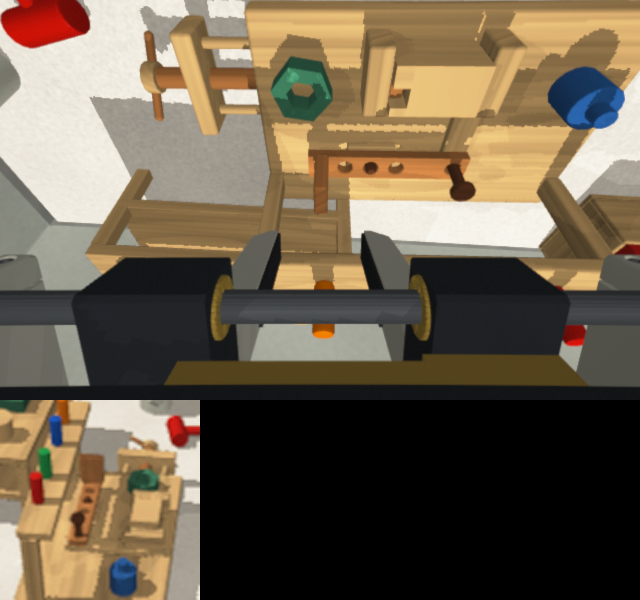

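The final view shows the stay flat with the pin filling its middle hole at (370,168). The block is clamped between the jaws, rib in notch at (400,95). The other toys are where they were, and the gripper is clear.

```bash
python3 -c "
from rig import env
print(env.job_done())"
```

```text
the job is handed in; nothing more can be done
None
```

The block is clamped: its notch is over the rib, the sliding jaw is drawn up and the stay lies flat with its middle hole on the pin, and I handed the job in at about 21 s with the gripper clear (no verdict was returned).

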